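Slide a loaded ware board up onto the kiln stand

TASK

Slide the ware board with its dry-glazed pot off the wooden bench board and up the step onto the slab-topped steel stand beside it, until the board lies wholly on the slab, flat and let go, with the pot still standing on it. Do not carry it: its rear end stays down on the bench board until its middle has come over the slab. Do not ram or press hard on the slab, set the board down softly by feel without letting either end drop, keep the pot upright and untouched, and leave the scraper and the two bowls alone.

Things in the scene. Friction and masses are not known exactly. Their poses are not given: they have to be found in the camera images.
- board_mid (a point): Centre of the ware board's plank, half-way up its thickness (5 mm above its underside). Plywood plank 120 mm (its x) by 220 mm (its y, the long way, in which it slides) by 10 mm, with a round wooden handle bar across each end. About 0.4 kg, the pot on it 0.3 kg (each may be up to 30% off). z is up.
- bar_p (a point): Middle of the round handle bar at the board's +y end: 12 mm thick, along the board's x, 88 mm from the board's middle, its axis 38 mm above the board's underside (28 mm above the plank). Free for 90 mm between two posts, to be pinched across from above. Gripped lightly (about 30 N) it pivots in the pads, so lifting it tilts the board; gripped hard, the board may come up whole.
- bar_n (a point): The same handle bar at the board's -y end, 88 mm from the middle on the other side.
- end_p (a point): Middle of the board's lower edge at its +y end (on the underside, 110 mm from the middle).
- end_n (a point): Middle of the board's lower edge at its -y end.
- pot_mid (a point): Centre (39 mm above its foot) of the small clay vase that stands near the middle of the board: 78 mm tall, 54 mm wide at the belly, foot 42 mm wide, z is up. Dry-glazed: not to be touched.
- bench: Fixed pale wooden bench board on two battens, on which the ware board lies at the start. 210 mm (x) by 250 mm (y), top 30 mm above the table. Origin at its centre on the table. The stand lies on one side of it in its y direction, the slatted rack on the other.
- stand: Fixed steel stand topped by a plain level kiln slab, 170 (x) by 250 mm (y), 12 mm thick, centred over the origin, which lies on the table. It is beside the bench board, on its +y or -y side, axes parallel, 12 mm gap between. The slab's top is 34 to 50 mm above the table (4 to 20 mm above the bench board): it differs each time and is not reported; feel or see it. It does not move.
- rack: Fixed low slatted wooden drying rack on the other side of the bench board, with two bowls on it: not the place for the ware board. 170 mm (x) by 250 mm (y), top 22 mm above the table; origin at its centre on the table.
- scraper_mid (a point): Middle of the scraper (wooden handle, steel blade, 20 by 115 mm, 12 mm high) that lies on the bench board along its +x edge, beside the ware board. Leave alone.
- bowl1_mid (a point): Centre of a small clay bowl, 84 mm wide, 35 mm high, on the slatted rack. Leave alone.
- bowl2_mid (a point): Centre of the other small clay bowl on the slatted rack. Leave alone.
Things that resemble listed ones, but are neither listed nor needed, are in the scene too. Leave any blue or green look-alike of the part that bears pot_mid alone.

How it is judged:
By the outcome, as a careful person would: the job done as asked, in the order asked, and still so for the second after the job is handed in, with the robot touching nothing.
It also fails if it takes over 58 s, if anything falls off the work surface, if the arm or the gripper's body presses on something with over 40 N, if the wrist force passes 120 N, or if a joint passes its speed limit or range.

ROBOT

A 7-joint arm with a two-finger parallel gripper is mounted at the origin on the work surface. World frame = base frame: x ahead of the robot, y to its left, z up, the work surface at z = 0. Lengths are in m, angles in rad, forces in N, time in s.
With the tool pointing down it reaches from about 0.4 to 0.85 m from the base axis. Payload 4.5 kg.
Tool frame: the origin (TCP) lies at the very end of the fingers, on their centre line; the grasp point (between the pads) lies 19 mm behind it; z points along the fingers, y is the line along which they close (so a half turn about z gives the same grasp; the last joint's range is limited). The gripper opens to 88 mm and grips with 3 to 60 N. Pads are 18 mm wide; open, the fingers measure 123 mm over their backs; the gripper's body (75 mm by 187 mm) begins 45 mm behind the grasp point.
Start: joints at [-1.251, 0.689, -0.195, 1.565, 0.157, 0.902, -0.215], TCP at [0.176, 0.6, 0.239] pointing down, gripper open.
Joint ranges: [-3.01, 3.01], [-0.46, 2.08], [-1.47, 1.51], [0.13, 2.56], [-1, 4.14], [0.04, 2.09], [-2.66, 2.66]. Speed limits (rad/s): [2.57, 2.57, 3.14, 3.14, 3.14, 3.14, 3.14].

INTERFACE

Orientations are given as a unit quaternion [x, y, z, w].
In Python, from plant import r gives the robot as it stands. The module is installed in compiled form; this text tells all that it offers.
- The arm moves only by the tool step_arm, never from a script. Its argument "increments" is a list of rows, each a list of 2 entries, a list of its own where there are three numbers: the shift along the world's x, y, z in cm, then the turn, a rotation vector about the world's x, y, z in degrees. A call has exactly 10 rows; each row shifts and turns the commanded pose from where the row before left it; what a row does not reach is not made up. A row lasts 1/10 s, in which the tool goes at most 50 mm and 8.59 degrees, less where a joint would pass 70% of its speed; a pose out of reach is approached as far as the arm can. A call is refused whole if a number of a shift passes 5 or a number of a turn 8.59, either way. A call with a gripper value outside its range is refused whole. "fingers" is the opening, from 0 (shut) to 1 (fully open), set as the call begins (left out, the last holds). The fingers move at their own pace and stop on an object; "grip_force" is the grip in N (left out, the last holds). Time passes only in rows, so rows that do not move let the fingers close, or fill a call up. It gives the time, the measured TCP pose, the force, the opening and the grip force at its end, in the units of the state.
- r.get_state(): the state, without advancing time (a new reading comes with each control period).
- r.snapshot(name): name is "scene" or "side" or "wrist"; returns (picture, depth): 400x640x3 uint8, red, green, blue; 400x640 float32, m along the optical axis (not along the pixel's ray), 0 where there is no reading.
- r.calibration(name): a dict with "fov_y" (degrees; the focal length in pixels is half the picture's height over the tangent of half this angle, whatever the lens; pixels are square), "cx", "cy" (the principal point, pixels), "R" (3x3) and "t" (3): a world point X has camera coordinates R X + t. Camera axes: x right, y down, z forward; pixel columns grow to the right and rows downward; lengths in m; the calibration is good to about 2 mm. A picture is of the moment at which its call begins: read the wrist's pose just before it. calibration takes no time and is no camera call; for the wrist camera it gives the pose at the moment of the call.
- r.finish_job(): hands the job in; it is judged then, once.
The state is a dict: "clock": time; "q": joint angles; "qd": joint speeds; "joint_torque": joint torques, N m; "tool_pos": TCP position; "eef_rot": TCP orientation; "contact_force": force on the tool from outside, world axes, zero at the start; "moment": the same for the moment, N m; "opening": opening from 0.0 (shut) to 1.0 (fully open); "finger_force": force on a finger pad.
Only numpy, scipy, OpenCV 4.12 (cv2) and the standard library are available. Lean on these libraries where they do the work, as an engineer would, in place of code of your own. Each camera call takes 0.05 s, during which the arm holds its last target. There are 200 camera calls.

## Working session

There is one attempt and no reset: what is moved stays moved. The work goes in short steps, Python scripts to look and compute and a tool call to move; the robot and the scene stay as the last step left them, time stands still between calls to the robot, and variables do not carry over. Pictures are saved under pics/ and viewed, at most 10 in all, crops included, and the job is handed in when it is done.

Besides the shell and the picture viewer there is one more tool, called after "Call:" as a command line: name --argument value ..., lists and objects as JSON in quotes. step_arm: Moves the arm, as the interface text tells. Its arguments: {"type":"object","properties":{"increments":{"type":"array","items":{"type":"array"}},"fingers":{"type":"number"},"grip_force":{"type":"number"}},"required":["increments"]}

```bash
mkdir -p pics; cat > h.py <<'E'
from plant import r
import numpy as np, cv2
def snap(n,f):
    c=r.calibration(n); p,d=r.snapshot(n); cv2.imwrite(f'pics/{f}.png',p[:,:,::-1]); np.savez(f'pics/{f}.npz',p=p,d=d,R=c['R'],t=c['t'],k=[c['fov_y'],c['cx'],c['cy']])
    return p,d,c
def load(f):
    z=np.load(f'pics/{f}.npz'); k=z['k']; return z['p'],z['d'],dict(R=z['R'],t=z['t'],fov_y=k[0],cx=k[1],cy=k[2])
def cloud(d,c):
    f=200/np.tan(np.radians(c['fov_y'])/2); v,u=np.mgrid[0:400,0:640]
    P=np.stack([(u-c['cx'])/f*d,(v-c['cy'])/f*d,d],-1)
    W=(P-c['t'])@np.array(c['R']); W[d==0]=np.nan; return W
def ray(c,u,v,z):
    f=200/np.tan(np.radians(c['fov_y'])/2); R=np.array(c['R']); o=-R.T@c['t']; g=R.T@np.array([(u-c['cx'])/f,(v-c['cy'])/f,1]); return o+g*(z-o[2])/g[2]
E
python3 - <<'E'
from h import *
for n in ['scene','side','wrist']:
    p,d,c=snap(n,n+'0'); print(n,-np.array(c['R']).T@c['t'],c['fov_y'],np.array(c['R'])[2],(d>0).mean())
a=[cv2.imread(f'pics/{n}0.png') for n in ['scene','side']]
s=r.get_state(); print(s['clock'],s['tool_pos'],s['eef_rot'],s['contact_force'],s['opening'])
E
```

```text
scene [ 1.22462876 -0.19061402  0.71656823] 45.01642156704389 [-0.74713564  0.19451277 -0.63557307] 0.99594921875
side [-0.00904397 -0.69848395  0.55509297] 47.603130806362635 [ 0.48739379  0.71860246 -0.49604212] 0.99623828125
wrist [0.11200248 0.61948416 0.38442385] 70.93713491765935 [ 0.24879316 -0.07335294 -0.96577498] 0.95442578125
0.15 [0.17608723 0.59921964 0.23811728] [ 1.42379288e-01  9.89811956e-01 -6.53294515e-04 -6.47450493e-05] [-0.19342058 -0.51312453 -0.39223342] 1.0016663038612899
```

View pics/scene0.png

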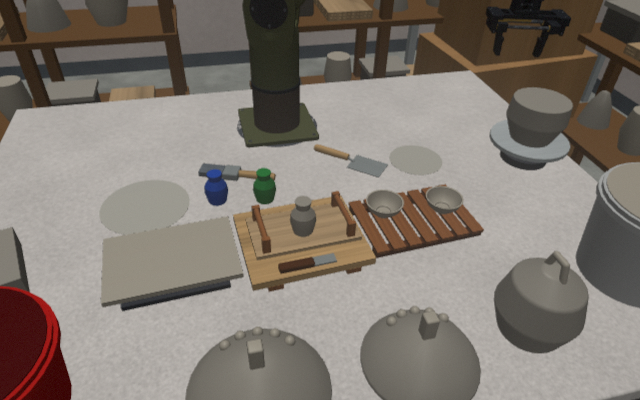

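View pics/side0.png

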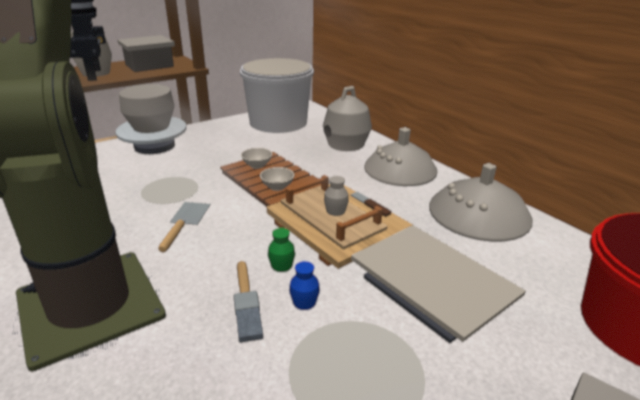

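Scene picture: the slab is at (170,258), the ware board at (303,227) and its two bars at (261,228) and (343,213). The grey-brown pot stands at (303,216). The scraper is at (308,263), and the rack with its bowls at (415,217).
Look-alikes:
- For the pot: the blue vase (216,188) and green vase (264,186), both on the table and excluded.
- For the scraper: spatulas at (235,172) and (355,160), both on the table.
- For the slab: the round pale patches at (145,205) and (415,160), which are flat on the table.

The slab is on the world −y side.

```bash
python3 - <<'E'
from h import *
for n in ['scene0','side0']:
    p,d,c=load(n); W=cloud(d,c)
    def seg(u0,u1,v0,v1,zlo,zhi,name):
        m=np.zeros((400,640),bool); m[v0:v1,u0:u1]=1
        with np.errstate(invalid='ignore'): m&=(W[...,2]>zlo)&(W[...,2]<zhi)
        X=W[m]; print(n,name,len(X),'med',np.round(np.median(X,0),4),'min',np.round(np.percentile(X,1,0),4),'max',np.round(np.percentile(X,99,0),4))
        if len(X)>30:
            rr=cv2.minAreaRect((X[:,:2]*1000).astype(np.float32)); print('   rect',np.round(rr[0],1),np.round(rr[1],1),round(rr[2],2))
        return m,X
    if n=='scene0': B=dict(slab=(95,245,215,305),pot=(285,322,195,240),table=(40,90,150,200))
    else: B=dict(slab=(350,530,225,335),pot=(320,352,175,216),table=(180,230,300,350))
    m,X=seg(*B['table'],-.05,.05,'table')
    m,X=seg(*B['slab'],.027,.07,'slab')
    A=np.c_[X[:,:2]-X[:,:2].mean(0),np.ones(len(X))]; print('  plane',np.linalg.lstsq(A,X[:,2],rcond=None)[0])
    m,X=seg(*B['pot'],.06,.16,'pot')
    # bench region (wood colour) heights histogram
    b=(230,375,195,290) if n=='scene0' else (265,415,175,265)
    Z=W[b[2]:b[3],b[0]:b[1],2].ravel(); h,e=np.histogram(Z[np.isfinite(Z)],np.arange(-.004,.1,.002)); print(dict(zip(np.round(e[:-1]*1000).astype(int).tolist(),h.tolist())))
    # bars: reddish-brown
    hsv=cv2.cvtColor(p,cv2.COLOR_RGB2HSV); sub=np.zeros((400,640),np.uint8); sub[b[2]-5:b[3],b[0]:b[1]]=1
    with np.errstate(invalid='ignore'): bm=(sub>0)&(W[...,2]>.060)&(W[...,2]<.09)&(hsv[...,1]>110)
    k,l,st,ce=cv2.connectedComponentsWithStats(bm.astype(np.uint8))
    for i in range(1,k):
        if st[i,4]>25:
            X=W[l==i]; rr=cv2.minAreaRect((X[:,:2]*1000).astype(np.float32)); print('bar?',st[i].tolist(),np.round(X.mean(0),4),'zmax',np.percentile(X[:,2],98),np.round(rr[0],1),np.round(rr[1],1),round(rr[2],2))
p=cv2.imread('pics/scene0.png')[185:300,90:390]; q=cv2.imread('pics/side0.png')[165:345,255:530]
cv2.imwrite('pics/c0.png',np.vstack([cv2.resize(p,(700,268)),cv2.resize(q[:110],(700,280))]))
E
```

```text
scene0 table 2484 med [ 0.1325 -0.5592 -0.0009] min [ 0.0116 -0.6297 -0.0041] max [ 0.2397 -0.4944  0.0024]
   rect [ 124.5 -561.1] [263.4 120.3] 7.83
scene0 slab 9096 med [ 0.5343 -0.301   0.0436] min [ 0.4335 -0.4212  0.0284] max [ 0.6127 -0.1566  0.0465]
   rect [ 513.6 -281.6] [190.4 286. ] 3.96
  plane [-0.00040621 -0.01209308  0.04298238]
scene0 pot 688 med [ 0.5148 -0.0365  0.0909] min [ 0.4882 -0.0589  0.0611] max [ 0.5275 -0.0106  0.1181]
   rect [506.8 -35.5] [49.1 44.1] 51.23
{-4: 957, -2: 1635, 0: 370, 2: 38, 4: 37, 6: 43, 8: 41, 10: 74, 12: 116, 14: 126, 16: 160, 18: 300, 20: 341, 22: 162, 24: 161, 26: 1051, 28: 1775, 30: 494, 32: 147, 34: 251, 36: 1084, 38: 1802, 40: 516, 42: 265, 44: 149, 46: 59, 48: 39, 50: 36, 52: 41, 54: 60, 56: 30, 58: 26, 60: 36, 62: 30, 64: 41, 66: 59, 68: 102, 70: 182, 72: 179, 74: 67, 76: 22, 78: 25, 80: 29, 82: 14, 84: 33, 86: 40, 88: 26, 90: 33, 92: 28, 94: 27, 96: 31}
bar? [332, 192, 24, 38, 231] [0.4959 0.0557 0.0709] zmax 0.07469140092525292 [487.   55.6] [111.8  15.5] 3.61
bar? [252, 205, 19, 42, 267] [ 0.5042 -0.1194  0.0709] zmax 0.0753
[... 723 characters left out ...]
8: 1453, 40: 344, 42: 1195, 44: 416, 46: 99, 48: 100, 50: 83, 52: 93, 54: 99, 56: 73, 58: 59, 60: 56, 62: 69, 64: 88, 66: 115, 68: 127, 70: 179, 72: 178, 74: 107, 76: 156, 78: 27, 80: 20, 82: 25, 84: 31, 86: 26, 88: 28, 90: 28, 92: 19, 94: 23, 96: 21}
bar? [285, 177, 41, 19, 239] [0.478  0.0529 0.069 ] zmax 0.07451475821169735 [484.5  57.4] [106.2  20.3] 4.74
bar? [336, 207, 47, 26, 313] [ 0.4941 -0.1216  0.0698] zmax 0.07447466653748543 [ 497.6 -119.1] [111.8  17.7] 3.39
bar? [273, 228, 16, 17, 213] [ 0.3316 -0.0921  0.0729] zmax 0.07796682044128964 [334.3 -87.7] [34.5 28.1] 60.83
bar? [297, 262, 15, 3, 36] [ 0.3218 -0.1876  0.0766] zmax 0.07793794353394351 [ 321.6 -187.4] [ 8.1 23.5] 59.86
```

View pics/c0.png

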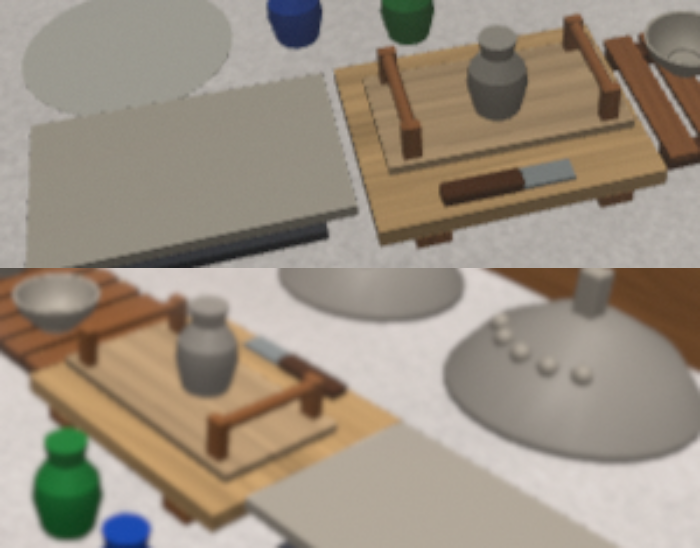

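The crop confirms it: the grey pot on the ware board, bars at both ends, and the scraper at the board's +x side. One more measurement covers the slab and bench outlines, the pot axis and obstacles on the approach.

```bash
python3 - <<'E'
from h import *
for n in ['scene0','side0']:
    p,d,c=load(n); W=cloud(d,c); hsv=cv2.cvtColor(p,cv2.COLOR_RGB2HSV)
    su,sv=(170,258) if n=='scene0' else (440,275)
    print(n,'slab hsv',hsv[sv,su], 'bench', hsv[272,255] if n=='scene0' else hsv[228,285])
    Z=W[...,2]
    def rect(m,name):
        m=cv2.morphologyEx(m.astype(np.uint8),cv2.MORPH_OPEN,np.ones((3,3)))
        k,l,st,ce=cv2.connectedComponentsWithStats(m); 
        i=1+np.argmax(st[1:,4]); X=W[l==i]; rr=cv2.minAreaRect((X[:,:2]*1000).astype(np.float32)); h,e=np.histogram(X[:,2],np.arange(.02,.06,.0005)); j=np.argmax(h)
        print(n,name,np.round(rr[0],1),np.round(rr[1],1),round(rr[2],2),'zmode',e[j]+.00025,'zmed',np.median(X[:,2]),'\n corners',np.round(cv2.boxPoints(rr)).tolist())
    with np.errstate(invalid='ignore'):
        reg=(W[...,0]>.36)&(W[...,0]<.66)&(W[...,1]>-.47)&(W[...,1]<.12)
        rect(reg&(Z>.0395)&(Z<.05)&(hsv[...,1]<70)&(W[...,1]<-.12),'slab')
        rect(reg&(Z>.024)&(Z<.033)&(W[...,1]>-.2)&(hsv[...,1]>70),'bench')
        rect(reg&(Z>.0345)&(Z<.042)&(hsv[...,1]>70),'plank')
    # tall things in the approach corridor
        m=(Z>.1)&(W[...,0]>.15)&(W[...,0]<.8)&(W[...,1]>-.3)&(W[...,1]<.75)
    k,l,st,ce=cv2.connectedComponentsWithStats(m.astype(np.uint8))
    for i in range(1,k):
        if st[i,4]>40: X=W[l==i]; print('tall',np.round(ce[i]),np.round(X.min(0),2),np.round(X.max(0),2))
E
```

```text
scene0 slab hsv [ 21  33 147] bench [ 17 111 158]
scene0 slab [ 522.8 -299. ] [173.9 250. ] 3.86 zmode 0.043750000000000025 zmed 0.04372387153586246 
 corners [[428.0, -180.0], [444.0, -430.0], [618.0, -418.0], [601.0, -168.0]]
scene0 bench [504.9 -37.6] [213.3 250.4] 3.91 zmode 0.028250000000000008 zmed 0.02858406975998224 
 corners [[390.0, 80.0], [407.0, -170.0], [620.0, -155.0], [603.0, 95.0]]
scene0 plank [492.3 -31.9] [123.7 221.3] 2.78 zmode 0.03825000000000002 zmed 0.03847862380362696 
 corners [[425.0, 76.0], [436.0, -145.0], [559.0, -139.0], [549.0, 82.0]]
tall [528.  23.] [0.15 0.5  0.23] [0.24 0.7  0.38]
tall [539. 112.] [0.23 0.54 0.1 ] [0.38 0.69 0.17]
tall [619. 211.] [0.61 0.48 0.1 ] [0.79 0.62 0.19]
tall [302. 204.] [ 0.48 -0.05  0.1 ] [ 0.52 -0.02  0.12]
tall [531. 271.] [0.74 0.25 0.1 ] [0.8  0.35 0.18]
side0 slab hsv [ 19  35 177] bench [ 45 101 119]
side0 slab [ 523.5 -298.2] [173.3 250.9] 3.83 zmode 0.043250000000000025 zmed 0.04331766129279584 
 corners [[429.0, -179.0], [445.0, -429.0], [618.0, -418.0], [602.0, -167.0]]
side0 bench [503. -35.] [212.1 252.8] 5.3 zmode 0.028250000000000008 zmed 0.028376016363894627 
 corners [[386.0, 81.0], [409.0, -171.0], [620.0, -151.0], [597.0, 101.0]]
side0 plank [492.4 -30.9] [122.8 222.7] 3.16 zmode 0.03825000000000002 zmed 0.03830017375607918 
 corners [[425.0, 77.0], [437.0, -145.0], [560.0, -139.0], [548.0, 84.0]]
tall [87. 35.] [0.15 0.5  0.24] [0.24 0.68 0.42]
tall [275.  81.] [0.6  0.48 0.1 ] [0.8  0.71 0.19]
tall [146. 103.] [0.23 0.54 0.1 ] [0.38 0.69 0.17]
tall [343. 109.] [0.74 0.25 0.1 ] [0.8  0.36 0.18]
tall [336. 183.] [ 0.49 -0.05  0.1 ] [ 0.52 -0.02  0.12]
```

Call:
step_arm --increments '[[[3,-4,0],[0,0,2]],[[3,-4,0],[0,0,2]],[[3,-4,0],[0,0,2]],[[3,-4,0],[0,0,2]],[[3,-4,0],[0,0,2]],[[3,-4,0],[0,0,2]],[[1.2,-4.5,0],[0,0,2]],[[1.2,-4.5,0],[0,0,2]],[[1.2,-4.5,0],[0,0,2]],[[1.2,-4.5,0],[0,0,2]]]' --fingers 0.4 --grip_force 25

```text
clock: 1.15
tool_pos: [0.4044, 0.1778, 0.2387]
eef_rot: [-0.032, 0.999, -0.0, 0.0]
contact_force: [1.6, -0.8, -0.3]
opening: 0.403
finger_force: 0.0
```

Call:
step_arm --increments '[[[1.0,-3.4,0],[1.5,0.1,0]],[[1.0,-3.4,0],[1.5,0.1,0]],[[1.0,-3.4,0],[1.5,0.1,0]],[[1.0,-3.4,0],[1.5,0.1,0]],[[1.0,-3.4,0],[1.5,0.1,0]],[[1.0,-3.4,-1],[1.5,0.1,0]],[[1.0,-3.4,-1],[1.5,0.1,0]],[[1.0,-3.4,-1.5],[1.5,0.1,0]],[[1.0,-2.0,-1.5],[0,0,0]],[[0.3,-0.3,-1.5],[0,0,0]]]'

```text
clock: 2.15
tool_pos: [0.498, -0.1192, 0.1724]
eef_rot: [-0.028, 0.994, 0.104, -0.003]
contact_force: [0.2, 0.6, -0.9]
opening: 0.402
finger_force: 0.0
```

```bash
python3 - <<'E'
from h import *
s=r.get_state(); print(s['tool_pos'],s['eef_rot'],s['q'],s['contact_force'])
from scipy.spatial.transform import Rotation as R
M=R.from_quat(s['eef_rot']).as_matrix(); print(M.round(4))
p,d,c=snap('wrist','w1'); snap('scene','s1')
cv2.imwrite('pics/v1.png',np.hstack([cv2.resize(cv2.imread('pics/w1.png'),(400,250)),cv2.resize(cv2.imread('pics/s1.png')[120:320,150:470],(400,250))]))
E
```

```text
[ 0.49796002 -0.11915507  0.17237769] [-0.02830918  0.99416877  0.10400721 -0.003091  ] [ 0.58245366  0.72054618 -0.52158599  1.89755191  0.21802455  0.6531077
  1.61715867] [ 0.20032568  0.55863207 -0.93766785]
[[-9.984e-01 -5.560e-02 -1.200e-02]
 [-5.690e-02  9.768e-01  2.066e-01]
 [ 3.000e-04  2.070e-01 -9.783e-01]]
```

View pics/v1.png

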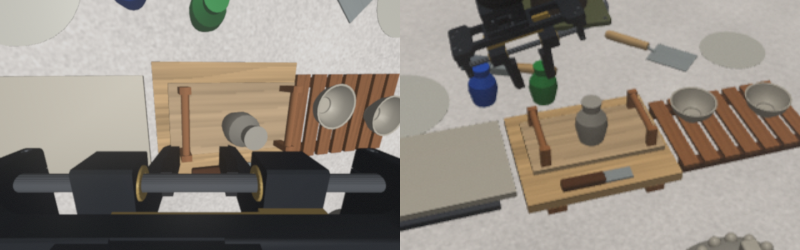

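Wrist view (left half): lead bar at (185,122), pot at (243,130), and the fingers open above the bar. Next I check the bar position from this depth image.

```bash
python3 - <<'E'
from h import *
p,d,c=load('w1'); W=cloud(d,c)
m=np.zeros((400,640),bool); m[120:270,270:330]=1
with np.errstate(invalid='ignore'): b=m&(W[...,2]>.064)&(W[...,2]<.08)
X=W[b]; rr=cv2.minAreaRect((X[:,:2]*1000).astype(np.float32)); print(len(X),np.round(rr[0],1),np.round(rr[1],1),rr[2],X.mean(0),np.percentile(X[:,2],[50,98]))
with np.errstate(invalid='ignore'): b=(W[...,2]>.095)&(W[...,2]<.13)&(W[...,1]>-.08)&(W[...,1]<.03)&(W[...,0]<.56)&(W[...,0]>.45)
X=W[b]; print('pot top',len(X),X.mean(0),X.min(0),X.max(0))
for nm,y0,y1,x0,x1 in [('bench',-.16,-.148,.43,.5),('slab',-.3,-.2,.43,.5),('plank',-.1,-.08,.44,.5)]:
    b=(W[...,1]>y0)&(W[...,1]<y1)&(W[...,0]>x0)&(W[...,0]<x1)&(W[...,2]<.06); print(nm,b.sum(),np.median(W[b][:,2]))
E
```

```text
1730 [ 497.1 -116.2] [110.3  16. ] 3.306938648223877 [ 0.49445503 -0.11687641  0.07372728] [0.07406185 0.07649424]
pot top 1800 [ 0.49901202 -0.03408768  0.11253943] [ 0.48256566 -0.04901641  0.09500941] [ 0.52000048 -0.01318097  0.12056199]
bench 884 0.03050294590302509
slab 10200 0.045144765003067466
plank 1160 0.040645415465653645
```

Call:
step_arm --increments '[[[0,0.1,-1.5],[0,0,0]],[[0,0.1,-1.5],[0,0,0]],[[0,0.1,-1.5],[0,0,0]],[[0,0.1,-1.5],[0,0,0]],[[0,0,-1.5],[0,0,0]],[[0,0,-1.5],[0,0,0]],[[0,0,-1.0],[0,0,0]],[[0,0,-0.8],[0,0,0]],[[0,0,-0.6],[0,0,0]],[[0,0,-0.4],[0,0,0]]]'

```text
clock: 3.25
tool_pos: [0.4973, -0.1109, 0.0557]
eef_rot: [-0.032, 0.994, 0.105, -0.004]
contact_force: [-0.5, 0.5, -0.1]
opening: 0.397
finger_force: 0.0
```

Call:
step_arm --increments '[[[0,0,0],[0,0,0]],[[0,0,0],[0,0,0]],[[0,0,0],[0,0,0]],[[0,0,0],[0,0,0]],[[0,0,0],[0,0,0]],[[0,0,0],[0,0,0]],[[0,0,0],[0,0,0]],[[0,0,0],[0,0,0]],[[0,0,0],[0,0,0]],[[0,0,0],[0,0,0]]]' --fingers 0.0 --grip_force 28

```text
clock: 4.25
tool_pos: [0.4973, -0.1115, 0.0558]
eef_rot: [-0.031, 0.994, 0.105, -0.004]
contact_force: [1.3, -4.4, -0.5]
opening: 0.124
finger_force: 28.0
```

Call:
step_arm --increments '[[[0,0,0.2],[0,0,0]],[[0,0,0.3],[0,0,0]],[[0,0,0.4],[0,0,0]],[[0,0,0.4],[0,0,0]],[[0,0,0.4],[0,0,0]],[[0,0,0.4],[0,0,0]],[[0,0,0.4],[0,0,0]],[[0,0,0.4],[0,0,0]],[[0,0,0.4],[0,0,0]],[[0,0,0.4],[0,0,0]]]'

```text
clock: 5.25
tool_pos: [0.4971, -0.1113, 0.0931]
eef_rot: [-0.031, 0.994, 0.105, -0.004]
contact_force: [-0.1, 0.9, -5.5]
opening: 0.121
finger_force: 28.0
```

```bash
python3 - <<'E'
from h import *
s=r.get_state(); print(s['tool_pos'],s['contact_force'],s['moment'])
snap('scene','s2'); snap('side','d2')
cv2.imwrite('pics/v2.png',np.hstack([cv2.resize(cv2.imread('pics/s2.png')[150:310,90:390],(400,213)),cv2.resize(cv2.imread('pics/d2.png')[120:280,240:540],(400,213))]))
E
```

```text
[ 0.49707442 -0.11134106  0.09306684] [-0.07088495  0.86205951 -5.5334067 ] [-0.41755567 -0.05176694 -0.00165795]
```

View pics/v2.png

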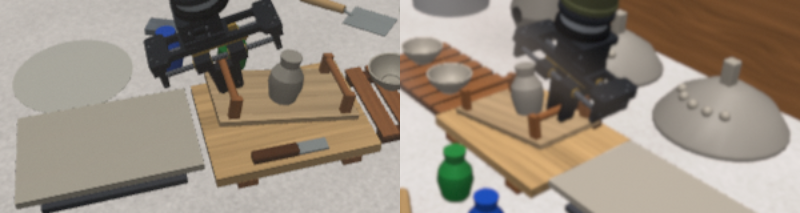

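Both views show the board tilted with its lead end up and the pot upright on it. I check the tilt and that the rear edge is still down.

```bash
cat > tilt.py <<'E'
from h import *
import sys
def tilt(f,yc):
  for n in f:
    p,d,c=load(n); W=cloud(d,c); hsv=cv2.cvtColor(p,cv2.COLOR_RGB2HSV)
    with np.errstate(invalid='ignore'): m=(abs(W[...,1]-yc)<.13)&(abs(W[...,0]-.505)<.07)&(W[...,2]>.036)&(W[...,2]<.095)&(hsv[...,1]>60)&(hsv[...,2]>90)
    X=W[m]; 
    best=None; rng=np.random.default_rng(0)
    for _ in range(300):
        q=X[rng.choice(len(X),3,0)]; nn=np.cross(q[1]-q[0],q[2]-q[0]); L=np.linalg.norm(nn)
        if L<1e-5 or abs(nn[2]/L)<.9: continue
        i=abs((X-q[0])@nn/L)<.0015
        if best is None or i.sum()>best.sum(): best=i
    Y=X[best]; A=np.c_[Y[:,:2]-[.505,yc],np.ones(len(Y))]; k=np.linalg.lstsq(A,Y[:,2],rcond=None)[0]
    print(n,len(Y),'slope x,y deg',np.degrees(np.arctan(k[:2])),'z@yc',k[2],'y range',np.percentile(Y[:,1],[0.5,99.5]),'z there',k[2]+k[1]*(np.percentile(Y[:,1],[0.5,99.5])-yc))
    rr=cv2.minAreaRect((Y[:,:2]*1000).astype(np.float32)); print('  rect',np.round(rr[0],1),np.round(rr[1],1),round(rr[2],1))
if __name__=='__main__': tilt(sys.argv[2:],float(sys.argv[1]))
E
python3 tilt.py -0.035 s2 d2
```

```text
s2 1986 slope x,y deg [  0.71609505 -10.87432237] z@yc 0.05892741173721313 y range [-0.1437249  0.072465 ] z there [0.079814   0.03828286]
  rect [493.4 -34.8] [120.9 216.8] 3.4
d2 1313 slope x,y deg [  0.68924673 -10.97152522] z@yc 0.059456209001715755 y range [-0.1443927   0.07259514] z there [0.08066358 0.03859732]
  rect [494.1 -35. ] [121.1 218.1] 2.0
```

Call:
step_arm --increments '[[[0,-0.2,0.1],[0,0,0]],[[0.05,-0.4,0.1],[0,0,0]],[[0.05,-0.6,0.1],[0,0,0]],[[0.05,-0.8,0.1],[0,0,0]],[[0.05,-0.8,0],[0,0,0]],[[0.05,-0.8,0],[0,0,0]],[[0.05,-0.8,0],[0,0,0]],[[0.05,-0.8,0],[0,0,0]],[[0.05,-0.8,0],[0,0,0]],[[0.05,-0.8,0],[0,0,0]]]'

```text
clock: 6.35
tool_pos: [0.5017, -0.1801, 0.0967]
eef_rot: [-0.031, 0.994, 0.105, -0.004]
contact_force: [-0.1, 1.2, -5.7]
opening: 0.122
finger_force: 28.0
```

Call:
step_arm --increments '[[[0.05,-0.8,0],[0,0,0]],[[0.05,-0.8,0],[0,0,0]],[[0.05,-0.8,0],[0,0,0]],[[0.05,-0.7,0],[0,0,0]],[[0.05,-0.6,0],[0,0,0]],[[0.05,-0.6,0],[0,0,0]],[[0.05,-0.6,0],[0,0,0]],[[0.05,-0.6,0],[0,0,0]],[[0.05,-0.4,0],[0,0,0]],[[0.0,-0.2,0],[0,0,0]]]'

```text
clock: 7.35
tool_pos: [0.5062, -0.2409, 0.0967]
eef_rot: [-0.031, 0.994, 0.105, -0.004]
contact_force: [-0.1, 0.8, -5.6]
opening: 0.125
finger_force: 28.0
```

```bash
python3 - <<'E'
from h import *
s=r.get_state(); print(s['tool_pos'],s['contact_force'],s['moment'])
snap('scene','s3'); snap('side','d3')
E
python3 tilt.py -0.165 s3 d3
```

```text
[ 0.50622788 -0.24091256  0.09669878] [-0.11200161  0.82634141 -5.61752355] [-0.44545855 -0.02154181  0.01249378]
s3 2322 slope x,y deg [  0.75541454 -12.12507258] z@yc 0.06111519370820969 y range [-0.27089755 -0.05723753] z there [0.08386614 0.03796359]
  rect [ 501.2 -165.3] [123.  215.2] 3.8
d3 1973 slope x,y deg [  0.6604027  -11.88208326] z@yc 0.06110399531620575 y range [-0.27384859 -0.05830696] z there [0.08400644 0.03865509]
  rect [ 500.6 -165. ] [121.6 216.9] 3.2
```

Call:
step_arm --increments '[[[0.0,-0.2,0],[0,0,0]],[[0.05,-0.4,0],[0,0,0]],[[0.05,-0.5,0],[0,0,0]],[[0.05,-0.5,0],[0,0,0]],[[0.05,-0.5,0],[0,0,0]],[[0.05,-0.5,0],[0,0,0]],[[0.05,-0.5,0],[0,0,0]],[[0.05,-0.4,0],[0,0,0]],[[0,-0.2,0],[0,0,0]],[[0,0,0],[0,0,0]]]'

```text
clock: 8.45
tool_pos: [0.5098, -0.2782, 0.0967]
eef_rot: [-0.031, 0.994, 0.104, -0.003]
contact_force: [0.3, -0.7, -4.6]
opening: 0.126
finger_force: 28.0
```

```bash
python3 - <<'E'
from h import *
s=r.get_state(); print(s['tool_pos'],s['contact_force'],s['moment'])
snap('scene','s4'); snap('side','d4')
cv2.imwrite('pics/v4.png',np.hstack([cv2.resize(cv2.imread('pics/s4.png')[150:310,90:390],(400,213)),cv2.resize(cv2.imread('pics/d4.png')[120:280,240:540],(400,213))]))
E
python3 tilt.py -0.20 s4 d4
```

```text
[ 0.50975642 -0.27815877  0.09671951] [ 0.33298721 -0.69104354 -4.61223118] [-0.84052436 -0.03332332  0.00210577]
s4 2470 slope x,y deg [  0.72643785 -11.96547505] z@yc 0.06074992844313965 y range [-0.309006   -0.09473808] z there [0.08385123 0.0384421 ]
  rect [ 505.  -202.5] [122.8 215.5] 4.4
d4 2245 slope x,y deg [  0.81621268 -11.94072006] z@yc 0.060691849903988605 y range [-0.31103363 -0.09507685] z there [0.08417273 0.03850318]
  rect [ 503.4 -202. ] [120.8 216.9] 3.9
```

View pics/v4.png

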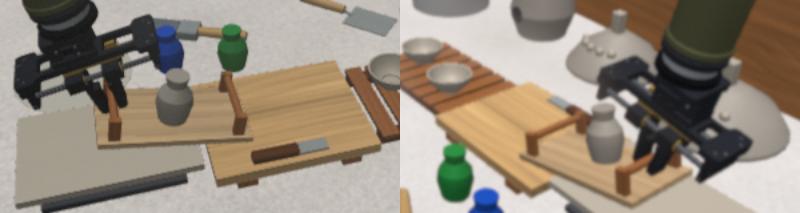

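The board's middle is about 29 mm over the slab, its rear is still down on the bench board and the pot is upright. I now lower the lead end by feel.

Call:
step_arm --increments '[[[0,0,-0.1],[0,0,0]],[[0,0,-0.2],[0,0,0]],[[0,0,-0.25],[0,0,0]],[[0,0,-0.25],[0,0,0]],[[0,0,-0.25],[0,0,0]],[[0,0,-0.25],[0,0,0]],[[0,0,-0.25],[0,0,0]],[[0,0,-0.2],[0,0,0]],[[0,0,-0.1],[0,0,0]],[[0,0,0],[0,0,0]]]'

```text
clock: 9.55
tool_pos: [0.5099, -0.2777, 0.0782]
eef_rot: [-0.031, 0.994, 0.104, -0.003]
contact_force: [0.3, -4.8, 1.9]
opening: 0.125
finger_force: 28.0
```

```bash
python3 - <<'E'
from h import *
s=r.get_state(); print(s['tool_pos'],s['contact_force'],s['moment'])
snap('scene','s5'); snap('side','d5')
E
python3 tilt.py -0.20 s5 d5
```

```text
[ 0.50988855 -0.27768063  0.07823027] [ 0.27949995 -4.76867988  1.89178461] [-0.81262393 -0.07334611 -0.01680035]
s5 2509 slope x,y deg [ 0.13444302 -3.79391586] z@yc 0.055190111150116794 y range [-0.30360248 -0.08644847] z there [0.06206033 0.04766014]
  rect [ 504.3 -196.3] [122.  218.7] 3.7
d5 2581 slope x,y deg [ 0.26157153 -3.83120485] z@yc 0.05490179534492485 y range [-0.30676919 -0.08644306] z there [0.06205181 0.04729723]
  rect [ 503.6 -195.8] [121.6 221.2] 3.6
```

Call:
step_arm --increments '[[[0,-0.2,0],[0,0,0]],[[0,-0.3,0],[0,0,0]],[[0,-0.4,-0.05],[0,0,0]],[[0,-0.4,-0.05],[0,0,0]],[[0,-0.4,-0.05],[0,0,0]],[[0,-0.4,-0.05],[0,0,0]],[[0,-0.4,-0.05],[0,0,0]],[[0,-0.3,-0.05],[0,0,0]],[[0,-0.2,-0.05],[0,0,0]],[[0,0,-0.05],[0,0,0]]]'

```text
clock: 10.65
tool_pos: [0.5095, -0.3083, 0.0741]
eef_rot: [-0.031, 0.994, 0.104, -0.004]
contact_force: [0.0, 1.3, -1.4]
opening: 0.122
finger_force: 28.0
```

```bash
python3 - <<'E'
from h import *
s=r.get_state(); print(s['tool_pos'],s['contact_force'],s['moment'])
snap('scene','s6'); snap('side','d6')
E
python3 tilt.py -0.22 s6 d6
```

```text
[ 0.50954682 -0.30827194  0.07413782] [ 0.02789551  1.27975103 -1.40241346] [0.23973613 0.11559774 0.06518628]
s6 2588 slope x,y deg [ 0.23069654 -1.05776094] z@yc 0.05442174768692665 y range [-0.33212938 -0.11544591] z there [0.05649205 0.05249131]
  rect [ 504.3 -225.3] [123.  219.2] 3.9
d6 2891 slope x,y deg [-0.03987575 -1.1191209 ] z@yc 0.054058367833903546 y range [-0.33555383 -0.11484508] z there [0.05631569 0.05200418]
  rect [ 503.8 -224.6] [122.4 221.4] 3.7
```

Call:
step_arm --increments '[[[0,0,-0.03],[0,0,0]],[[0,0,-0.03],[0,0,0]],[[0,0,-0.03],[0,0,0]],[[0,0,-0.03],[0,0,0]],[[0,0,-0.03],[0,0,0]],[[0,0,-0.03],[0,0,0]],[[0,0,-0.03],[0,0,0]],[[0,0,-0.02],[0,0,0]],[[0,0,-0.02],[0,0,0]],[[0,0,0],[0,0,0]]]'

```text
clock: 11.75
tool_pos: [0.51, -0.3076, 0.0718]
eef_rot: [-0.031, 0.994, 0.104, -0.003]
contact_force: [0.7, -5.4, 0.1]
opening: 0.128
finger_force: 28.0
```

```bash
python3 - <<'E'
from h import *
s=r.get_state(); print(s['tool_pos'],s['contact_force'],s['moment'])
snap('scene','s7'); snap('side','d7')
E
python3 tilt.py -0.22 s7 d7
```

```text
[ 0.51001988 -0.30763211  0.07183394] [ 0.72608905 -5.38705467  0.11483752] [-0.77321591 -0.03981013 -0.01507051]
s7 2464 slope x,y deg [-0.29058497 -0.11531503] z@yc 0.05371308791846004 y range [-0.33097819 -0.11394472] z there [0.05393645 0.05349964]
  rect [ 504.  -224.3] [122.4 219.3] 3.9
d7 2901 slope x,y deg [ 0.04436015 -0.22282185] z@yc 0.05334048536471339 y range [-0.33472438 -0.11380211] z there [0.05378665 0.05292748]
  rect [ 504.  -223.3] [121.7 222. ] 3.8
```

Nearly flat on the slab, about 0.15° of tilt left. I slide it home.

Call:
step_arm --increments '[[[0,-0.2,0],[0,0,0]],[[0.1,-0.3,0],[0,0,0]],[[0.1,-0.5,0],[0,0,0]],[[0.1,-0.5,0],[0,0,0]],[[0.1,-0.5,0],[0,0,0]],[[0.1,-0.5,0],[0,0,0]],[[0.1,-0.5,0],[0,0,0]],[[0.1,-0.5,0],[0,0,0]],[[0.1,-0.4,0],[0,0,0]],[[0.1,-0.4,0],[0,0,0]]]'

```text
clock: 12.85
tool_pos: [0.5186, -0.351, 0.0716]
eef_rot: [-0.031, 0.994, 0.105, -0.004]
contact_force: [-0.8, 3.1, -2.2]
opening: 0.125
finger_force: 28.0
```

Call:
step_arm --increments '[[[0.1,-0.4,0],[0,0,0]],[[0.1,-0.5,0],[0,0,0]],[[0.1,-0.5,0],[0,0,0]],[[0.1,-0.5,0],[0,0,0]],[[0.1,-0.5,0],[0,0,0]],[[0.1,-0.5,0],[0,0,0]],[[0.1,-0.4,0],[0,0,0]],[[0,-0.3,0],[0,0,0]],[[0,-0.1,0],[0,0,0]],[[0,0,0],[0,0,0]]]'

```text
clock: 13.85
tool_pos: [0.5257, -0.3878, 0.0717]
eef_rot: [-0.031, 0.994, 0.104, -0.004]
contact_force: [0.3, 0.2, -2.6]
opening: 0.123
finger_force: 28.0
```

```bash
python3 - <<'E'
from h import *
s=r.get_state(); print(s['tool_pos'],s['contact_force'],s['moment'])
snap('scene','s8'); snap('side','d8')
E
python3 tilt.py -0.295 s8 d8
```

```text
[ 0.52566687 -0.38777838  0.0717361 ] [ 0.27371901  0.23203214 -2.60715611] [ 0.08270498  0.0240231  -0.00329119]
s8 2620 slope x,y deg [ 0.12550338 -0.06851108] z@yc 0.05370145330297337 y range [-0.41182677 -0.19402249] z there [0.05384115 0.05358071]
  rect [ 517.4 -303.8] [121.3 220.2] 2.7
d8 3454 slope x,y deg [-0.05187527 -0.13443841] z@yc 0.053481962657532515 y range [-0.41433659 -0.19738529] z there [0.05376197 0.05325292]
  rect [ 519.1 -303.5] [121.3 220.5] 3.5
```

Call:
step_arm --increments '[[[0,0,-0.01],[0,0,0]],[[0,0,-0.01],[0,0,0]],[[0,0,-0.01],[0,0,0]],[[0,0,-0.01],[0,0,0]],[[0,0,-0.01],[0,0,0]],[[0,0,-0.01],[0,0,0]],[[0,0,0],[0,0,0]],[[0,0,0],[0,0,0]],[[0,0,0],[0,0,0]],[[0,0,0],[0,0,0]]]'

```text
clock: 14.95
tool_pos: [0.5257, -0.3878, 0.0715]
eef_rot: [-0.031, 0.994, 0.104, -0.004]
contact_force: [-2.8, -1.3, 3.9]
opening: 0.125
finger_force: 28.0
```

Landed: the contact force is now 3.9 N upward. I ease off slightly and open.

Call:
step_arm --increments '[[[0,0,0.01],[0,0,0]],[[0,0,0.01],[0,0,0]],[[0,0,0],[0,0,0]],[[0,0,0],[0,0,0]],[[0,0,0],[0,0,0]],[[0,0,0],[0,0,0]],[[0,0,0],[0,0,0]],[[0,0,0],[0,0,0]],[[0,0,0],[0,0,0]],[[0,0,0],[0,0,0]]]'

```text
clock: 15.95
tool_pos: [0.5257, -0.3878, 0.0714]
eef_rot: [-0.031, 0.994, 0.104, -0.004]
contact_force: [-3.1, -3.9, 5.4]
opening: 0.12
finger_force: 28.0
```

Call:
step_arm --increments '[[[0,0,0],[0,0,0]],[[0,0,0],[0,0,0]],[[0,0,0],[0,0,0]],[[0,0,0],[0,0,0]],[[0,0,0],[0,0,0]],[[0,0,0],[0,0,0]],[[0,0,0],[0,0,0]],[[0,0,0],[0,0,0]],[[0,0,0],[0,0,0]],[[0,0,0],[0,0,0]]]' --fingers 0.38

```text
clock: 16.95
tool_pos: [0.5257, -0.3873, 0.0714]
eef_rot: [-0.031, 0.994, 0.105, -0.004]
contact_force: [0.5, 0.5, 0.2]
opening: 0.38
finger_force: 0.0
```

Released with no load on the tool. I retreat straight up.

Call:
step_arm --increments '[[[0,0,0.3],[0,0,0]],[[0,0,0.5],[0,0,0]],[[0,0,1],[0,0,0]],[[0,0,1.5],[0,0,0]],[[0,0,1.5],[0,0,0]],[[0,0,2],[0,0,0]],[[0,0,2],[0,0,0]],[[0,0,2],[0,0,0]],[[0,0,1],[0,0,0]],[[0,0,0.5],[0,0,0]]]'

```text
clock: 17.95
tool_pos: [0.5263, -0.3876, 0.1962]
eef_rot: [-0.032, 0.994, 0.104, -0.003]
contact_force: [0.8, -0.9, -0.1]
opening: 0.377
finger_force: 0.0
```

```bash
python3 - <<'E'
from h import *
s=r.get_state(); print(s['clock'],s['tool_pos'],s['contact_force'],s['qd'].__abs__().max())
snap('scene','s9'); snap('side','d9')
cv2.imwrite('pics/v9.png',np.hstack([cv2.resize(cv2.imread('pics/s9.png')[150:310,70:370],(400,213)),cv2.resize(cv2.imread('pics/d9.png')[170:350,270:550],(400,257))[:213]]))
E
python3 tilt.py -0.30 s9 d9
```

```text
17.95 [ 0.52626471 -0.38761791  0.19623965] [ 0.78083495 -0.88935381 -0.11504703] 0.0836203138958614
s9 2737 slope x,y deg [ 0.23061855 -0.00402262] z@yc 0.0536854304122529 y range [-0.4140375  -0.19408508] z there [0.05369344 0.05367799]
  rect [ 517.1 -304.1] [120.3 221.4] 2.4
d9 3706 slope x,y deg [ 0.00799083 -0.09420587] z@yc 0.053428835406569036 y range [-0.41413555 -0.19722823] z there [0.0536165  0.05325986]
  rect [ 519.  -303.9] [120.4 220.2] 3.8
```

View pics/v9.png

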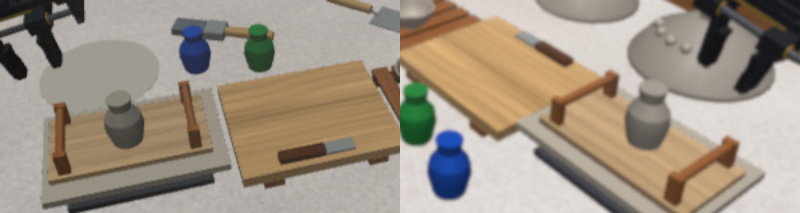

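The board lies flat and wholly on the slab, with slab visible on all four sides. The pot stands upright at (124,120) in the left view, and the scraper has not moved. The gripper is clear.

```bash
python3 -c "
from plant import r
print(r.finish_job())"
```

```text
the job is handed in; nothing more can be done
None
```

The ware board now lies flat and wholly on the slab, let go, with the pot upright and untouched; I handed the job in at about 18 s, and no verdict was returned.

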